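# Complete the hub set with the missing kind

## Robot

A 6-joint arm with a two-finger parallel gripper is mounted at the origin on a cart in front of the work surface, level with it; the furniture and walls round the work are solid. World frame = base frame: x ahead of the robot, y to its left, z up, the work surface at z = 0. Lengths are in mm, angles in rad, forces in N, time in s.
With the tool pointing down it reaches from about 275 to 825 mm from the base axis. Payload 4.9 kg.
Tool frame: the origin (TCP) lies at the very end of the fingers, on their centre line; the grasp point (between the pads) lies 19 mm behind it; z points along the fingers, y is the direction in which the jaws open and shut (so a half turn about z gives the same grasp; the last joint's range is limited). The gripper opens to 85 mm and grips with 20 to 120 N. Pads are 22 mm wide; open, the fingers measure 114 mm over their backs; the gripper's body (76 mm by 85 mm) begins 54 mm behind the grasp point. The pads swing forward as they close: fully open they stand 13 mm farther back than shut.
Start: joints at [1.135, 0.326, -0.193, 1.052, 0, 1.437], TCP at [163.476, 525.161, 231.281] pointing down, gripper open.
Joint ranges: [-2.65, 2.65], [-0.97, 1.79], [-1.3, 1.35], [-1.93, 2.1], [-1.47, 1.37], [-3.14, 3.14]. Speed limits (rad/s): [2.57, 2.57, 3.14, 3.14, 3.14, 3.14].

## Interface

Orientations are given as [roll, pitch, yaw] about the fixed x, y, z axes, in that order (R = Rz(yaw) Ry(pitch) Rx(roll)).
In Python, from bench import bot, solve_ik, imaging gives the robot as it stands. Calls block until the motion is done:
- bot.move_ptp(position, orientation): joint-space move of the TCP to a pose.
- bot.movel(position, rot=None, max_speed=150, threshold=None): straight line of the TCP; rot=None keeps the orientation; max_speed is the mean speed in mm/s. With threshold (N) it stops when the force on the tool has changed by that much, and returns True; else False.
- bot.move_j(angles): joint-space move.
- bot.grip(opening, effort=None): opening from 0.0 (shut) to 1.0 (fully open); effort is the grip in N (None keeps the last); returns when the fingers have stopped.
- bot.dwell(seconds).
- solve_ik(position, orientation): joint angles nearest the present ones, or None.
- bot.get_state(): the state.
- imaging.capture(name): name is "scene" or "top"; returns the picture (480x640x3 uint8, blue, green, red); there is no depth.
- imaging.camera_model(name): a dict with "K" (3x3 intrinsics, pixels), "k1" (the pictures are not rectified: a ray, as slopes to the right and down, at radius r is drawn at 1 + k1 r^2 times it, then the intrinsics apply), "position" and "rotation" of the camera in the world. Camera axes: x right, y up, looking along -z (the intrinsics and any distortion apply to the point x, -y, -z); pixel columns grow to the right and rows downward; lengths in mm; the calibration is good to about 2 mm. A picture is of the moment at which its call begins. camera_model takes no time and is no camera call.
A pose or a line that the arm cannot do raises bot.IKError and nothing moves.
- bot.sign_off(): hands the job in, once; it reports no verdict.
The state is a dict: "t": time; "qpos": joint angles; "joint_velocities": joint speeds; "effort": joint torques, N m; "tcp_pos": TCP position; "orientation": TCP orientation; "contact_force": force on the tool from outside, world axes, zero at the start; "wrist_torque": the same for the moment, N m; "opening": opening from 0.0 (shut) to 1.0 (fully open).
Only numpy, scipy, OpenCV 4.12 (cv2) and the standard library are available. Lean on these libraries where they do the work, as an engineer would, in place of code of your own. Each camera call takes 0.05 s, during which the arm holds its last target.

## Task

The hub box on the bench is to hold one short front hub and one long rear hub: see which kind already lies in it, take one hub of the other kind from the bench and lower it (do not drop it) flat into the empty tray, sliding the slatted cover aside first where it is in the way. Finally slide the cover all the way over the tray you have just filled. Leave the hub that was in the box, the surplus hubs and the other things on the bench where they are.

Things in the scene. Friction and masses are not known exactly. Their poses are not given: they have to be found in the camera images.
- hub_box: Fixed grey and aluminium stand of the hub box, screwed to the bench left of the vice (vice up to 220 mm tall): two rails 262 mm long, 162 mm apart, tops 65 mm above the bench, trays between them, cover on top; 180 mm over the rails (its x). Origin: centre of its footprint. Its y runs along the rails, roughly away from the robot; the tray centres lie at y = -60 and +60 mm.
- tray_full: Fixed open blue tray in the box that already holds one hub; it is the near or the far one of the two. Inside 136 mm (its x, across the rails) by 106 mm (its y, along the rails), walls 4 mm thick and 30 mm high; the floor is the bench level (z = 0). Origin: centre of its floor; axes parallel to hub_box.
- tray_empty: The other blue tray, same size and axes, empty at the start. Origin: centre of its floor. A hub fits in it only with its axle along the tray's x. Above it the space between the rails is 150 mm wide.
- cover (a joint): Sliding cover, an open aluminium slatted frame with an orange grip, 166 x 116 mm, 4 mm thick, its top 62 mm above the bench (no hub passes between the slats); it covers one tray at a time. 0 m = over the near tray (hub_box y = -60 mm), 0.12 m = over the far tray (hub_box y = +60 mm); stops at both ends. It starts anywhere between, stays where it is left and slides with 1 to 2 N.
- cover_grip (a point): Point on the cover's orange grip, 80 mm above the bench, at the cover's centre. The grip is an upright bar 70 mm long (hub_box x), 12 mm thick (hub_box y, pinch it this way), from 62 to 92 mm above the bench.
- hub_front_a: Short steel bicycle FRONT hub, loose: a grey spool 100 mm long with two round flanges 43 mm across, 0.19 kg or so; at the start it either lies in tray_full or lies behind the vice on the bench. Origin: underneath its middle while it lies as at the start (21.5 mm off the axle); its y is the axle. Grip it across the flanges, 43 mm, at mid-length. It can roll.
- hub_rear_a: Long steel bicycle REAR hub, loose: a grey spool 125 mm long with two round flanges 43 mm across, 0.28 kg or so; at the start it either lies in tray_full or lies behind the vice on the bench. Origin: underneath its middle while it lies as at the start (21.5 mm off the axle); its y is the axle. Grip it across the flanges, 43 mm, at mid-length. It can roll.
- hub_front_b: Short steel bicycle FRONT hub, loose: a grey spool 100 mm long with two round flanges 43 mm across, 0.19 kg or so; at the start it lies on the bench, either left of the hub box or far to the right beyond the carton. Origin: underneath its middle while it lies as at the start (21.5 mm off the axle); its y is the axle. Grip it across the flanges, 43 mm, at mid-length. It can roll.
- hub_rear_b: Long steel bicycle REAR hub, loose: a grey spool 125 mm long with two round flanges 43 mm across, 0.28 kg or so; at the start it lies on the bench, either left of the hub box or far to the right beyond the carton. Origin: underneath its middle while it lies as at the start (21.5 mm off the axle); its y is the axle. Grip it across the flanges, 43 mm, at mid-length. It can roll.
- hub_front_a_mid (a point): Middle of the axle of hub_front_a (21.5 mm above the bench while it lies flat); same axes as the hub.
- hub_rear_a_mid (a point): Middle of the axle of hub_rear_a (21.5 mm above the bench while it lies flat); same axes as the hub.
- hub_front_b_mid (a point): Middle of the axle of hub_front_b (21.5 mm above the bench while it lies flat); same axes as the hub.
- hub_rear_b_mid (a point): Middle of the axle of hub_rear_b (21.5 mm above the bench while it lies flat); same axes as the hub.
- pill_jar: Bystander: white plastic jar, 48 mm across, 85 mm tall, loose, left of the box. Origin: centre of its foot.
- oil_bottle: Bystander: black oil bottle, 47 mm across, 155 mm tall, loose, behind the vice. Origin: centre of its foot.
- driver_yellow: Bystander: yellow screwdriver, 200 mm long (its y), 28 mm thick, loose, at the far right. Origin: under its middle, on the bench.
- bearing_cup: Bystander: grey bearing ring, 44 mm across, 12 mm tall, loose, at the far right. Origin: under its centre, on the bench.

How it is judged (in metres and radians):
At the end, for the whole second after the job is handed in: tray_full still holds its hub; in tray_empty lies one hub of the other kind (axle middle within 25 mm of the centre in x, 36 mm in y, under 30 mm high); surplus hubs within 30 mm of their starts; cover centre within 8 mm of the centre of tray_empty along the rails (((x of hub_front_a_mid in the frame of tray_full between -0.025 and 0.025 m and y of hub_front_a_mid in the frame of tray_full between -0.036 and 0.036 m and height (world z) of each of hub_front_a_mid, hub_rear_a_mid below 0.03 m and x of hub_rear_a_mid in the frame of tray_empty between -0.025 and 0.025 m and y of hub_rear_a_mid in the frame of tray_empty between -0.036 and 0.036 m and distance of each of hub_front_b_mid, hub_rear_b_mid from where it was at the start of the episode below 0.03 m) or (x of hub_front_a_mid in the frame of tray_full between -0.025 and 0.025 m and y of hub_front_a_mid in the frame of tray_full between -0.036 and 0.036 m and height (world z) of each of hub_front_a_mid, hub_rear_b_mid below 0.03 m and x of hub_rear_b_mid in the frame of tray_empty between -0.025 and 0.025 m and y of hub_rear_b_mid in the frame of tray_empty between -0.036 and 0.036 m and distance of each of hub_rear_a_mid, hub_front_b_mid from where it was at the start of the episode below 0.03 m) or (x of hub_rear_a_mid in the frame of tray_full between -0.025 and 0.025 m and y of hub_rear_a_mid in the frame of tray_full between -0.036 and 0.036 m and height (world z) of each of hub_rear_a_mid, hub_front_a_mid below 0.03 m and x of hub_front_a_mid in the frame of tray_empty between -0.025 and 0.025 m and y of hub_front_a_mid in the frame of tray_empty between -0.036 and 0.036 m and distance of each of hub_front_b_mid, hub_rear_b_mid from where it was at the start of the episode below 0.03 m) or (x of hub_rear_a_mid in the frame of tray_full between -0.025 and 0.025 m and y of hub_rear_a_mid in the frame of tray_full between -0.036 and 0.036 m and height (world z) of each of hub_rear_a_mid, hub_front_b_mid below 0.03 m and x of hub_front_b_mid in the frame of tray_empty between -0.025 and 0.025 m and y of hub_front_b_mid in the frame of tray_empty between -0.036 and 0.036 m and distance of each of hub_front_a_mid, hub_rear_b_mid from where it was at the start of the episode below 0.03 m)) and y of cover_grip in the frame of tray_empty between -0.008 and 0.008 m); the robot touches nothing.
It fails at once if a bystander (jar, oil bottle, screwdriver, bearing ring) is moved more than 30 mm (distance of any of pill_jar, oil_bottle, driver_yellow, bearing_cup from where it was at the start of the episode above 0.03 m).
It fails at once if the jar or the oil bottle is tipped over (angle between any of pill_jar, oil_bottle's own z axis and vertical above 0.6 rad).
It fails at once if a hub is dropped into the empty tray from more than about 30 mm (it falls free there faster than 0.75 m/s) ((x of hub_front_a_mid in the frame of tray_empty between -0.08 and 0.08 m and y of hub_front_a_mid in the frame of tray_empty between -0.06 and 0.06 m and linear speed of hub_front_a above 0.75 m/s and contact force between hub_front_a and the fingers below 0.05 N) or (x of hub_rear_a_mid in the frame of tray_empty between -0.08 and 0.08 m and y of hub_rear_a_mid in the frame of tray_empty between -0.06 and 0.06 m and linear speed of hub_rear_a above 0.75 m/s and contact force between hub_rear_a and the fingers below 0.05 N) or (x of hub_front_b_mid in the frame of tray_empty between -0.08 and 0.08 m and y of hub_front_b_mid in the frame of tray_empty between -0.06 and 0.06 m and linear speed of hub_front_b above 0.75 m/s and contact force between hub_front_b and the fingers below 0.05 N) or (x of hub_rear_b_mid in the frame of tray_empty between -0.08 and 0.08 m and y of hub_rear_b_mid in the frame of tray_empty between -0.06 and 0.06 m and linear speed of hub_rear_b above 0.75 m/s and contact force between hub_rear_b and the fingers below 0.05 N)).
It also fails if it takes over 54 s, if anything falls off the work surface, if the arm or the gripper's body presses on something with over 40 N, if the wrist force passes 120 N, or if a joint passes its speed limit or range.

## Working session

There is one attempt and no reset: what is moved stays moved. The work goes in short steps, each a Python script; the robot and the scene stay as the last script left them, time stands still between calls to the robot, and variables do not carry over. Pictures are saved under pics/ and viewed, and the job is handed in when it is done.

```bash
mkdir -p pics; ls
python3 - <<'E'
from bench import bot, imaging
import cv2
for n in("scene","top"):
    cv2.imwrite(f"pics/{n}0.png",imaging.capture(n)); print(n,imaging.camera_model(n))
print(bot.get_state())
E
```

```text
pics
scene {'K': array([[595.9638373 ,   0.        , 322.13051773],
       [  0.        , 595.9638373 , 231.47411213],
       [  0.        ,   0.        ,   1.        ]]), 'k1': -0.10981704553564672, 'position': array([-739.69886047, -570.1431757 ,  699.94004043]), 'rotation': array([ 1.14834624,  0.02709225, -1.21232901])}
top {'K': array([[462.00146074,   0.        , 323.95181887],
       [  0.        , 462.00146074, 239.43064881],
       [  0.        ,   0.        ,   1.        ]]), 'k1': -0.06618826925236183, 'position': array([ 297.38220821,  -75.46027264, 1258.8049895 ]), 'rotation': array([ 0.21420167,  0.0055207 , -1.47057696])}
{'t': 0.1, 'qpos': array([ 1.13478398e+00,  3.26889744e-01, -1.93489375e-01,  1.05201091e+00,
       -4.85253552e-06,  1.43666710e+00]), 'joint_velocities': array([ 0.00136596, -0.00218586,  0.00246358, -0.00106364, -0.00146941,
       -0.00083035]), 'effort': array([ 1.88323334e-03, -4.44240761e+01,  2.63037658e+01,  7.91801809e-03,
       -7.65878463e-05,  5.82600123e-06]), 'tcp_pos': array([163.2527042 , 524.65774826, 230.56718096]), 'orientation': array([-3.14001261e+00, -2.08313305e-04,  2.83970937e+00]), 'contact_force': array([ 0.32923242, -0.25124083, -0.88272409]), 'wrist_torque': array([-0.04324203,  0.01480351,  0.0326046 ]), 'opening': 1.0064183466010104}
```

View pics/scene0.png

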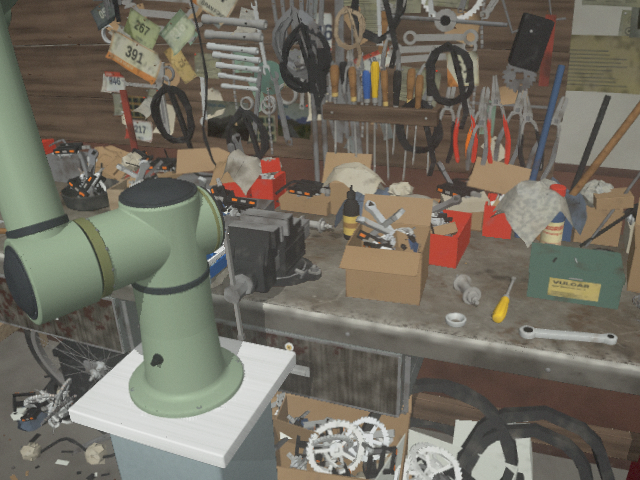

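View pics/top0.png

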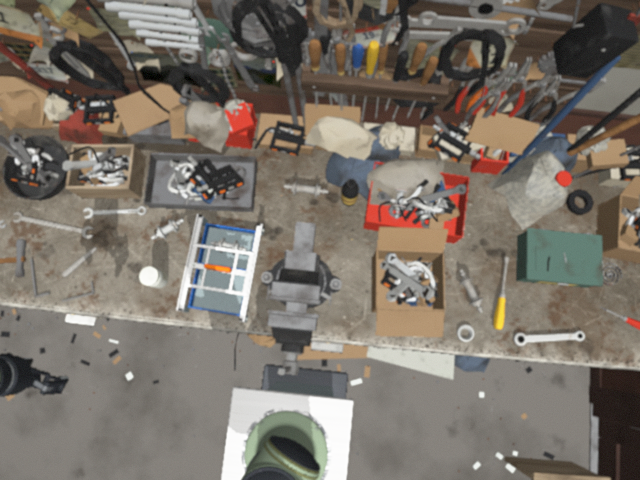

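The top picture shows the box around (222,268), with the orange grip at about (217,268). Hubs lie at (168,228), (305,187) and (468,288). The scene view is mostly blocked by the arm, so I'll enlarge the top picture.

Run:
```python
import cv2
im=cv2.imread("pics/top0.png")
a=im[200:335,130:280]; cv2.imwrite("pics/c1.png",cv2.resize(a,None,fx=4.4,fy=4.4,interpolation=cv2.INTER_CUBIC))
a=im[165:215,270:370]; b=im[255:305,430:530]
import numpy as np
cv2.imwrite("pics/c2.png",cv2.resize(np.vstack([a,b]),None,fx=6,fy=6,interpolation=cv2.INTER_CUBIC))
```

```text
(no output)
```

View pics/c1.png

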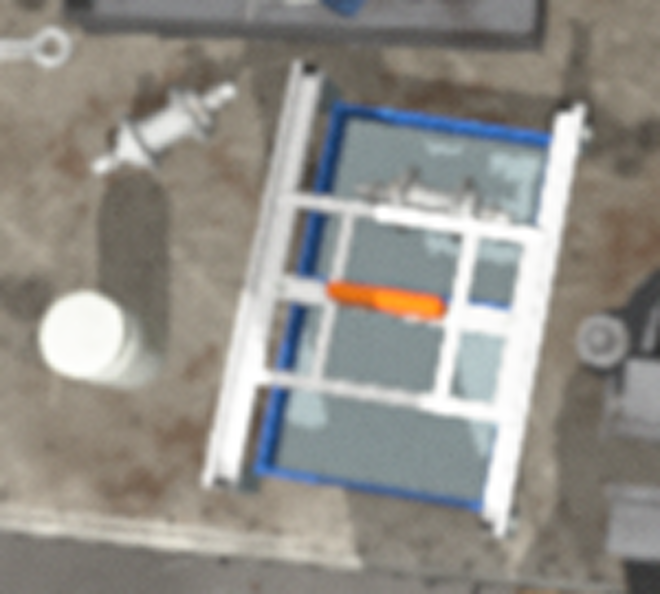

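View pics/c2.png

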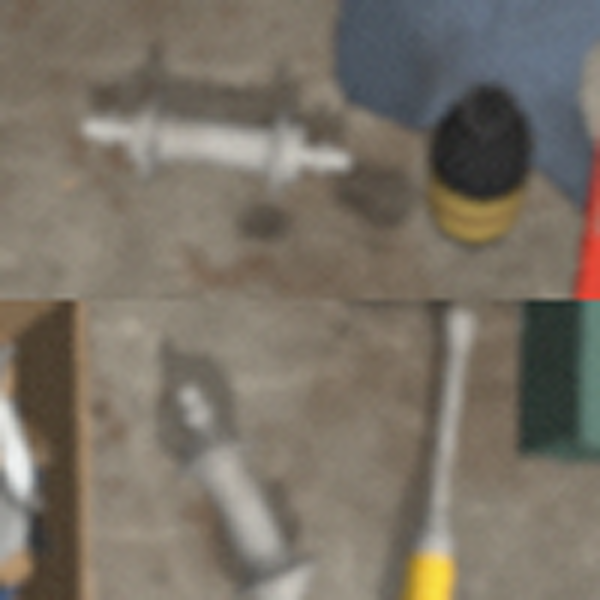

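The near tray is empty. The far one holds a hub, lying half under the cover. Loose-hub ends in picture pixels:
- **Left hub:** about (153,238) to (182,220).
- **Back hub:** about (284,186) to (328,191).
- **Right hub:** about (462,271) to (477,310).

Next I measure their lengths and find the box pose.

```bash
cat > h.py <<'E'
import numpy as np, cv2
from scipy.spatial.transform import Rotation as Ro
from bench import bot, imaging, solve_ik
def cam(n):
    m=imaging.camera_model(n); return m, Ro.from_euler('xyz',m['rotation']).as_matrix()
def px2w(n,p,z):
    m,R=cam(n); p=np.atleast_2d(p).astype(float); K=m['K']
    d=(p-K[:2,2])/K[0,0]; s=d.copy()
    for _ in range(20): s=d/(1+m['k1']*(s**2).sum(1,keepdims=True))
    r=np.c_[s[:,0],-s[:,1],-np.ones(len(s))]@R.T
    return m['position']+r*((z-m['position'][2])/r[:,2])[:,None]
def w2px(n,P):
    m,R=cam(n); q=(np.atleast_2d(P)-m['position'])@R
    s=np.c_[q[:,0],-q[:,1]]/-q[:,2:]; s=s*(1+m['k1']*(s**2).sum(1,keepdims=True))
    return s*m['K'][0,0]+m['K'][:2,2]
E
python3 - <<'E'
from h import *
im=cv2.imread("pics/top0.png")
def pr(n,p,z):
    P=px2w('top',p,z); print(n,P[:,:2].round(1).tolist(), 'len',np.linalg.norm(P[1]-P[0]).round(1),'mid',P.mean(0).round(1),'ang',np.degrees(np.arctan2(*(P[1]-P[0])[1::-1])).round(1))
c=lambda L:[(130+u/4.4,200+v/4.4) for u,v in L]
pr('left',c([(94,165),(234,90)]),21.5)
pr('back',[(270+82/6,165+128/6),(270+352/6,165+160/6)],21.5)
pr('tray',c([(358,188),(505,215)]),21.5)
pr('right',[(461,270),(479,311)],21.5)
pr('railL',c([(310,66),(225,487)]),65)
pr('railR',c([(573,108),(498,532)]),65)
pr('trayoutNear',c([(256,472),(486,507)]),30)
pr('trayoutFar',c([(335,105),(555,137)]),30)
pr('grip',c([(330,291),(445,306)]),92)
pr('jar',c([(85,335),(85,336)]),85)
a=im[250:320,440:510]; 
cv2.imwrite("pics/c3.png",cv2.resize(a,None,fx=8,fy=8,interpolation=cv2.INTER_CUBIC))
a=im[220:260,190:270]; 
cv2.imwrite("pics/c4.png",cv2.resize(a,None,fx=10,fy=10,interpolation=cv2.INTER_CUBIC))
E
```

```text
left [[522.6, 435.5], [579.6, 354.3]] len 99.2 mid [551.1 394.9  21.5] ang -54.9
back [[705.6, 86.5], [702.3, -41.2]] len 127.7 mid [703.9  22.7  21.5] ang -91.5
tray [[524.7, 265.6], [516.8, 171.3]] len 94.7 mid [520.7 218.4  21.5] ang -94.8
right [[516.8, -420.4], [410.8, -473.3]] len 118.5 mid [ 463.8 -446.8   21.5] ang -153.4
railL [[589.2, 294.8], [331.2, 305.3]] len 258.2 mid [460.2 300.   65. ] ang 177.7
railR [[578.8, 130.4], [322.4, 141.4]] len 256.6 mid [450.6 135.9  65. ] ang 177.5
trayoutNear [[343.2, 299.0], [337.1, 157.0]] len 142.2 mid [340.1 228.   30. ] ang -92.5
trayoutFar [[574.3, 285.8], [567.4, 145.2]] len 140.8 mid [570.9 215.5  30. ] ang -92.8
grip [[449.3, 253.3], [447.3, 184.8]] len 68.5 mid [448.3 219.1  92. ] ang -91.6
jar [[409.4, 396.4], [408.9, 396.3]] len 0.6 mid [409.2 396.3  85. ] ang -169.8
```

View pics/c3.png

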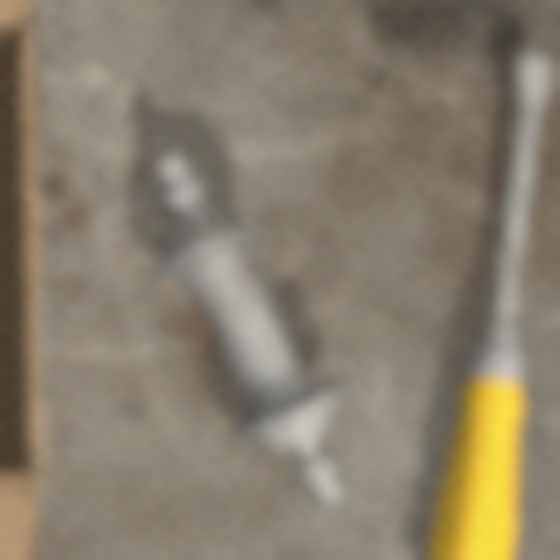

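View pics/c4.png

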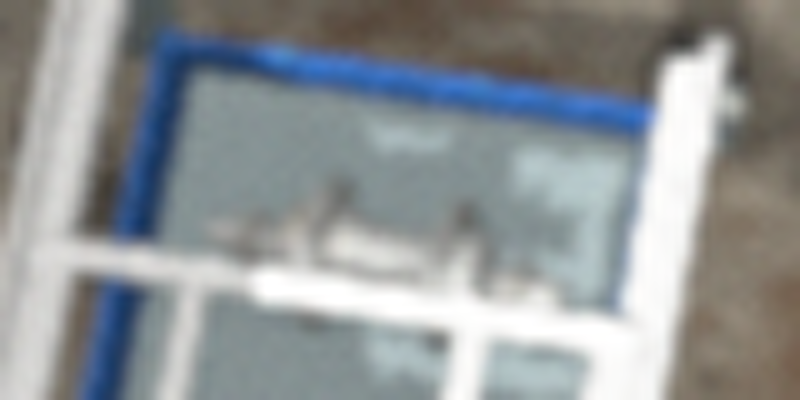

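Measured lengths are 99 mm for the left hub (front), 128 mm for the back hub (rear) and about 119 mm for the right hub. The right hub must be the other rear one, since it and the left hub are a front/rear pair. In the tray, flange spacing is about 13 px, against 15 px on the left hub and 23 px on the back hub, and its length is about 95 mm. So the tray holds a front hub and I need a rear one. Next I work out the arm geometry to decide which rear hub it can reach past the vice or the carton.

Run:
```python
from h import *
Q=[];RZ=[];T=[]
for x in (350,450,550,650,750):
  for z in (30,120,220,320):
    q=solve_ik([x*np.cos(.9),x*np.sin(.9),z],[np.pi,0,2.6])
    if q is None: print('none',x,z);continue
    q=np.array(q);Q.append(q);RZ.append((x,z));T.append(.9-q[0])
Q=np.array(Q);RZ=np.array(RZ);T=np.array(T)
print((Q[:,1]-Q[:,2]+Q[:,3]).round(3)[:4],T[:5].round(3), (RZ[:,0]*np.sin(T)).round(1)[:6],Q[:3].round(3))
r=RZ[:,0]*np.cos(T)
for s in(1,-1):
  a,b=Q[:,1],Q[:,1]+s*Q[:,2]
  A=np.c_[np.sin(a),np.cos(a),np.sin(b),np.cos(b),np.ones(len(a))]
  for y in (r,RZ[:,1]): 
    c,res,_,_=np.linalg.lstsq(A,y,rcond=None); print(s,c.round(1),res)
for n,p,o in (('back',[704,23,5],[np.pi,0,0]),('back2',[704,23,5],[np.pi,0,np.pi/2]),('right',[464,-447,5],[np.pi,0,0]),):
  for yaw in np.arange(-np.pi,np.pi,np.pi/4):
    q=solve_ik(p,[np.pi,0,yaw]); print(n,round(yaw,2),None if q is None else np.round(q,2))
# geometry
pt=lambda n,L,z:print(n,z,px2w('top',L,z)[:,:2].round(0).tolist())
for z in (0,220): pt('vice',[(303,222),(290,345),(264,277),(336,277)],z)
for z in (0,120,200): pt('carton',[(376,230),(446,230),(443,334),(376,332)],z)
pt('bottle top',[(351,186)],155)
pt('driver',[(505,257),(500,328)],14); pt('cup',[(465,332)],6)
pt('redbox',[(372,165),(364,228)],60); pt('greybin',[(145,209),(254,209),(254,157)],50)
```

```text
[1.571 1.571 1.571 1.571] [0.212 0.212 0.212 0.212 0.164] [73.6 73.6 73.6 73.6 73.6 73.6] [[ 0.688  0.266 -0.94   0.364  0.     1.23 ]
 [ 0.688  0.086 -0.83   0.655  0.     1.23 ]
 [ 0.688 -0.043 -0.664  0.95   0.     1.23 ]]
1 [  58.4 -147.   211.5   22.5  604. ] [2587.10031792]
1 [-578.3 1054.4  380.1 -172.9 -461.2] [5630.12673908]
-1 [514.   -0.   69.7 398.2  -0. ] [7.69457033e-25]
-1 [   0.   514.  -398.2   69.7 -118.7] [2.42166726e-25]
back -3.14 [-0.07  0.8   0.02  0.78  0.   -0.07]
back -2.36 [-0.07  0.8   0.02  0.78  0.   -0.86]
back -1.57 [-0.07  0.8   0.02  0.78  0.   -1.64]
back -0.79 [-0.07  0.8   0.02  0.78  0.   -2.43]
back 0.0 [-0.07  0.8   0.02  0.78  0.    3.07]
back 0.79 [-0.07  0.8   0.02  0.78  0.    2.28]
back 1.57 [-0.07  0.8   0.02  0.78  0.    1.5 ]
back 2.36 [-0.07  0.8   0.02  0.78  0.    0.71]
back2 -3.14 [-0.07  0.8   0.02  0.78  0.   -0.07]
back2 -2.36 [-0.07  0.8   0.02  0.78  0.   -0.86]
back2 -1.57 [-0.07  0.8   0.02  0.78  0.   -1.64]
back2 -0.79 [-0.07  0.8   0.02  0.78  0.   -2.43]
back2 0.0 [-0.07  0.8   0.02  0.78  0.    3.07]
back2 0.79 [-0.07  0
[... 404 characters left out ...]
  0.68  0.    1.47]
right 1.57 [-0.88  0.71 -0.18  0.68  0.    0.69]
right 2.36 [-0.88  0.71 -0.18  0.68  0.   -0.1 ]
vice 0 [[613.0, 23.0], [273.0, 20.0], [448.0, 112.0], [468.0, -85.0]]
vice 220 [[558.0, 5.0], [278.0, 3.0], [422.0, 79.0], [438.0, -83.0]]
carton 0 [[610.0, -184.0], [630.0, -380.0], [342.0, -385.0], [330.0, -205.0]]
carton 120 [[581.0, -173.0], [598.0, -351.0], [338.0, -356.0], [327.0, -193.0]]
carton 200 [[561.0, -166.0], [577.0, -331.0], [335.0, -336.0], [325.0, -185.0]]
bottle top 155 [[679.0, -99.0]]
driver 14 [[566.0, -543.0], [372.0, -534.0]]
cup 6 [[353.0, -443.0]]
redbox 60 [[778.0, -154.0], [598.0, -146.0]]
greybin 50 [[595.0, 456.0], [624.0, 156.0], [774.0, 176.0]]
```

The back rear hub at about (704,23) is reachable with the forearm well above the vice, and the bottle clears the gripper. I'll use that one. The box centre is about (455.5,220), with its y axis turned −2.6°. The cover is about mid-way, with the grip at (448,219). First step: slide the cover to the far end.

```bash
cat >> h.py <<'E'
TH=np.radians(-2.6); C=np.array([455.5,220.]); UY=np.array([np.cos(TH),np.sin(TH)]); UX=np.array([UY[1],-UY[0]])
def bx(x,y): return C+x*UX+y*UY
RB=[np.pi,0,TH+np.pi/2]
def st(m=''):
    s=bot.get_state(); print(m,'t%.2f'%s['t'],s['tcp_pos'].round(1),s['orientation'].round(3),'F',s['contact_force'].round(1),'op %.3f'%s['opening'])
E
python3 - <<'E'
from h import *
g=[448.3,219.1]
bot.move_ptp([*g,170],RB); st()
print(bot.movel([*g,66],threshold=12)); st('down')
bot.grip(0.0,20); st('grip')
p=bot.get_state()['tcp_pos'][:2]; d=(p-C)@UY; print('along',d, (p-C)@UX)
print(bot.movel([*(p+UY*(63-d)),66],max_speed=80,threshold=14)); st('slid')
p=bot.get_state()['tcp_pos'][:2]; print('along',(p-C)@UY)
E
```

```text
t1.66 [448.1 219.9 170.2] [ 3.141 -0.     1.527] F [0.5 0.5 0.5] op 1.000
False
down t2.50 [448.8 219.6  66.6] [ 3.141 -0.     1.526] F [ 0.3  0.6 -0.3] op 1.002
grip t3.16 [448.6 219.1  66.3] [ 3.141 -0.     1.525] F [0.6 0.5 3.3] op 0.133
along -6.867913730093371 1.2268730824941199
True
slid t4.03 [517.1 215.4  66.3] [-3.139e+00  1.000e-03  1.524e+00] F [-0.7  0.1  4.8] op 0.136
along 61.69985455496708
```

The cover met the far stop at 61.7 mm along the rails, against 60 expected. Next is the hub behind the vice.

```bash
python3 - <<'E'
from h import *
bot.grip(1.0); p=bot.get_state()['tcp_pos']
bot.movel([p[0],p[1],290],max_speed=250); st('up')
cv2.imwrite("pics/t1.png",imaging.capture('top'))
RH=[np.pi,0,np.radians(88.5)]
bot.move_ptp([703.9,22.7,290],RH); st('above')
bot.movel([703.9,22.7,90],max_speed=200); st()
cv2.imwrite("pics/s1.png",imaging.capture('scene'))
cv2.imwrite("pics/t2.png",imaging.capture('top'))
E
python3 - <<'E'
import cv2
im=cv2.imread("pics/t1.png")[190:335,130:290]; cv2.imwrite("pics/t1c.png",cv2.resize(im,None,fx=4,fy=4,interpolation=cv2.INTER_CUBIC))
im=cv2.imread("pics/s1.png")[150:350,200:440]; cv2.imwrite("pics/s1c.png",cv2.resize(im,None,fx=3,fy=3,interpolation=cv2.INTER_CUBIC))
E
```

```text
up t5.78 [516.  214.9 288.6] [-3.137e+00  2.000e-03  1.524e+00] F [0.4 0.4 0.1] op 1.002
above t6.88 [703.3  23.8 289.8] [-3.141e+00 -1.000e-03  1.546e+00] F [-0.6  0.4  0.1] op 0.999
 t8.03 [704.9  23.   91.7] [3.139 0.    1.545] F [-0.   0.6  0.5] op 1.001
```

View pics/t1c.png

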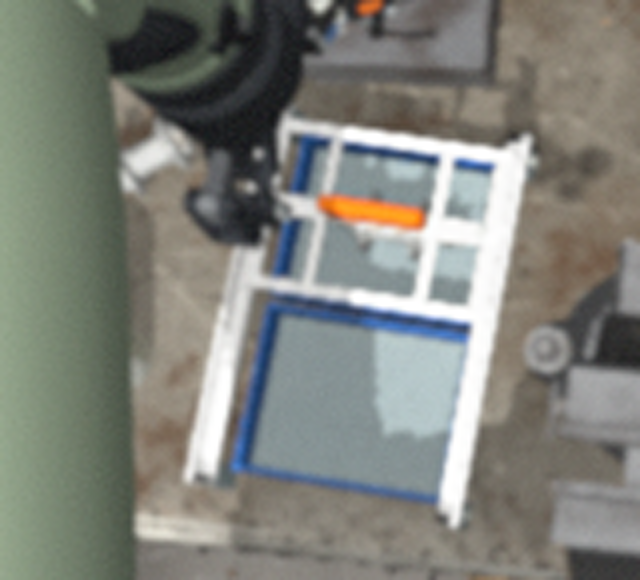

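View pics/s1c.png

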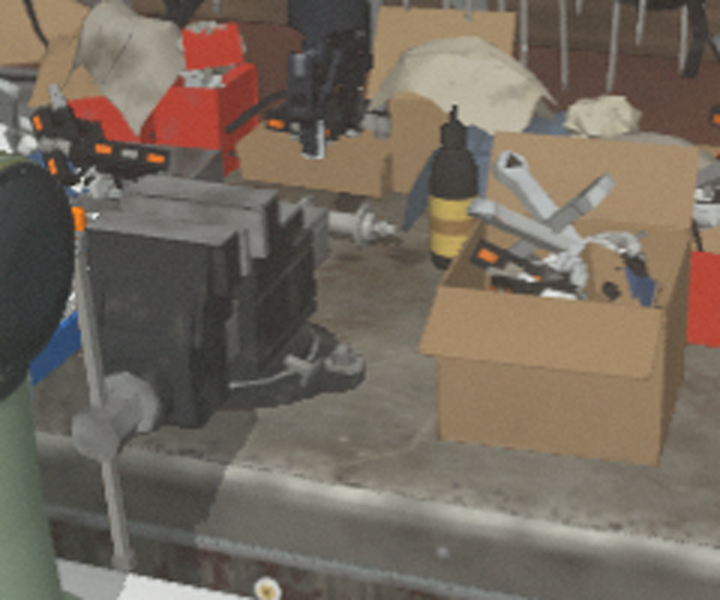

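View pics/t2.png

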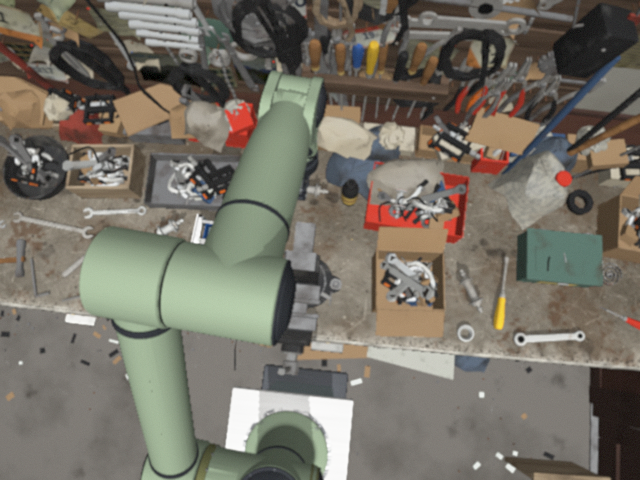

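The cover is now over the far tray and the near tray lies open. The scene crop shows the open gripper over the hub, with clearance to the bottle and vice. Going down.

Run:
```python
from h import *
P=px2w('top',[(130+235/4,190+470/4),(130+443/4,190+500/4)],30); print('near tray edge',P[:,:2].round(1).tolist(),'mid',P.mean(0).round(1), 'pred',bx(0,-117).round(1))
P=px2w('top',[(130+321/4,190+205/4),(130+426/4,190+217/4)],92); print('grip',P.mean(0).round(1),'pred',bx(0,60))
print(bot.movel([703.9,22.7,4],max_speed=100,threshold=12)); st('down')
bot.grip(0.0,50); st('grip')
bot.movel([703.9,22.7,60],max_speed=80); st('lift')
cv2.imwrite("pics/s2.png",imaging.capture('scene'))
im=cv2.imread("pics/s2.png")[150:270,230:390]; cv2.imwrite("pics/s2c.png",cv2.resize(im,None,fx=4,fy=4,interpolation=cv2.INTER_CUBIC))
```

```text
near tray edge [[342.7, 297.4], [337.7, 156.3]] mid [340.2 226.8  30. ] pred [338.6 225.3]
grip [514.8 215.   92. ] pred [515.43823419 217.27822071]
False
down t9.13 [704.6  22.7   4.8] [3.14  0.    1.545] F [ 0.9 -0.1  0.6] op 1.001
grip t9.61 [704.7  22.7   4.9] [3.14  0.    1.545] F [-0.3  0.4  4.7] op 0.487
lift t10.46 [703.5  22.7  59.6] [-3.141 -0.     1.545] F [ 0.6 -0.5 -3.4] op 0.482
```

View pics/s2c.png

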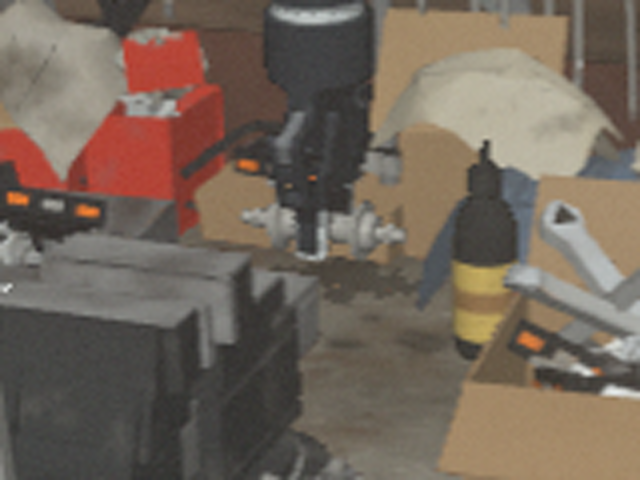

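The hub is held level. I'll check how well it is centred in the jaws from its ends in the scene picture, about (245,215) and (402,237) in the crop.

Run:
```python
from h import *
p=[(230+245/4,150+216/4),(230+402/4,150+236/4)]
m,R=cam('scene')
for px in p:
    a=px2w('scene',[px],0)[0]; c=m['position']; t=(703.5-c[0])/(a-c)[0]; print((c+t*(a-c)).round(1))
bot.movel([703.9,22.7,290],max_speed=200); st()
q=bx(0,-60); print(q)
bot.move_ptp([*q,290],RB); st('over')
bot.movel([*q,110],max_speed=150); st('z110')
cv2.imwrite("pics/t3.png",imaging.capture('top')); cv2.imwrite("pics/s3.png",imaging.capture('scene'))
im=cv2.imread("pics/t3.png")[190:335,130:290]; cv2.imwrite("pics/t3c.png",cv2.resize(im,None,fx=4,fy=4,interpolation=cv2.INTER_CUBIC))
```

```text
[703.5  82.6  78. ]
[703.5 -36.3  76.4]
 t11.81 [703.3  22.7 288.5] [-3.139 -0.     1.545] F [ 0.3 -0.7 -3.6] op 0.490
[395.56176581 222.72177929]
over t13.18 [396.7 222.7 290.2] [ 3.14  -0.     1.525] F [-0.1  0.  -2.8] op 0.488
z110 t14.53 [396.3 222.9 110.6] [ 3.140e+00 -1.000e-03  1.525e+00] F [ 0.8  0.3 -3.4] op 0.486
```

View pics/t3c.png

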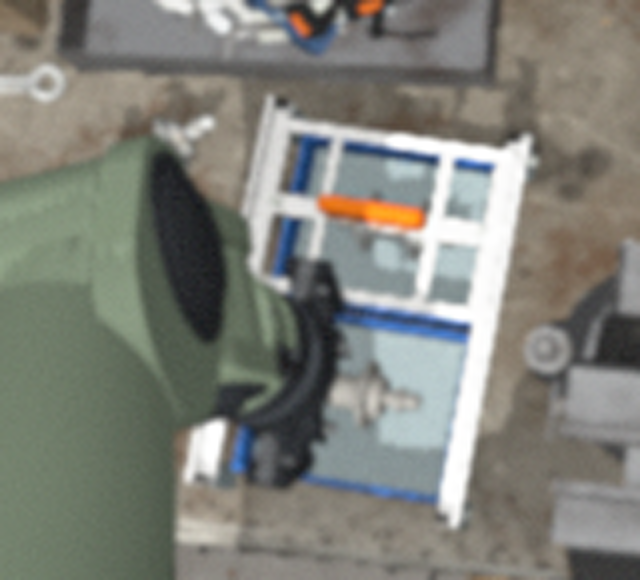

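View pics/s3.png

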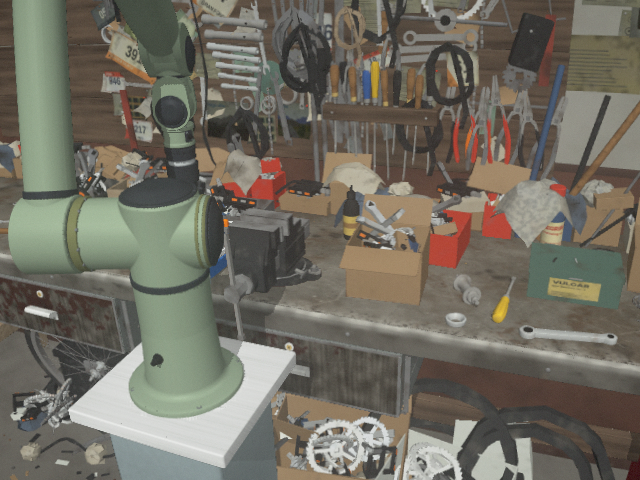

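In the top crop, the hub's right end shows at (421,402) above the near tray. I compare that with where it should be.

Run:
```python
from h import *
P=px2w('top',[(130+421/4,190+402/4)],127.5)[0]; d=P[:2]-C; print(P.round(1),d@UX,d@UY)
# tray inner walls near tray
for n,px,z in (('innerR top',(466,345),30),('innerR',(443,498),30),('outerL near',(235,470),30),('railR in far',(492,165),65),('railL in',(268,285),62)):
    Q=px2w('top',[(130+px[0]/4,190+px[1]/4)],z)[0][:2]-C; print(n,Q@UX,Q@UY)
```

```text
[392.3 159.5 127.5] 63.348409704489875 -60.40992257747276
innerR top 65.77517878691016 -11.03278299588059
innerR 68.76966128294768 -113.47451373647526
outerL near -72.2196986381465 -116.16387076579177
railR in far 68.03866502788196 106.3202624126481
railL in -65.31977438830845 5.463190432849667
```

The hub's end is at 63.3 mm in box x, against 62.5 ideal, so its offset is about 1 mm and there is ±5 mm of play. I shift it 1 mm and lower it with contact sensing.

Run:
```python
from h import *
q=bx(-1.2,-60)
bot.movel([*q,110],max_speed=50)
r=bot.movel([*q,40],max_speed=70,threshold=8); st(f'z40 {r}')
if not r:
    r=bot.movel([*q,5],max_speed=35,threshold=8); st(f'z5 {r}')
```

```text
z40 False t16.03 [396.  224.1  40.4] [ 3.141 -0.     1.525] F [-0.6  0.7 -3. ] op 0.488
z5 True t17.02 [395.3 223.8   4.9] [-3.141  0.     1.525] F [-0.2 -0.3  5.6] op 0.486
```

Contact came at z = 4.9, the same height as at the pick, so the hub is on the tray floor. I release it with a limited opening and rise.

Run:
```python
from h import *
bot.grip(0.66); st('rel')
p=bot.get_state()['tcp_pos']
bot.movel([p[0],p[1],110],max_speed=100); st('up')
bot.movel([p[0],p[1],200],max_speed=200)
bot.grip(1.0)
q=bx(0,61.7)
bot.move_ptp([*q,200],RB); st()
cv2.imwrite("pics/t4.png",imaging.capture('top'))
im=cv2.imread("pics/t4.png")[190:335,130:290]; cv2.imwrite("pics/t4c.png",cv2.resize(im,None,fx=4,fy=4,interpolation=cv2.INTER_CUBIC))
```

```text
rel t17.32 [393.9 223.3   3.9] [-3.138e+00  2.000e-03  1.525e+00] F [-0.6 -0.8  0.4] op 0.660
up t18.53 [393.4 223.1 109.5] [-3.137e+00  2.000e-03  1.525e+00] F [-0.2  0.2  0.2] op 0.663
 t20.10 [517.1 216.9 199.2] [-3.14   0.     1.525] F [-1.1 -0.6 -0.6] op 1.001
```

View pics/t4c.png

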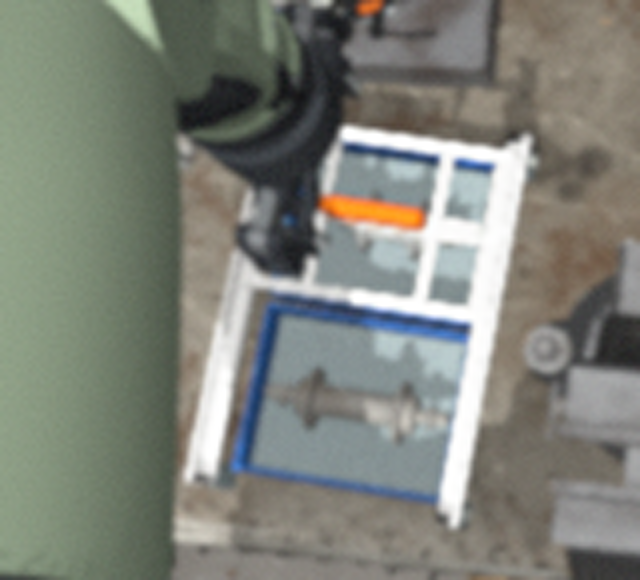

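The rear hub lies flat in the near tray, with ends at about (268,392) and (450,418) in the crop. Now I slide the cover over it.

Run:
```python
from h import *
q=bx(0,61.7)
r=bot.movel([*q,66],threshold=12); st(f'down {r}')
bot.grip(0.0,20); st('grip')
p=bot.get_state()['tcp_pos'][:2]; d=(p-C)@UY
r=bot.movel([*(p+UY*(-64-d)),66],max_speed=80,threshold=14); st(f'slid {r}')
p=bot.get_state()['tcp_pos']; print('along',(p[:2]-C)@UY)
bot.grip(1.0); p=bot.get_state()['tcp_pos']
bot.movel([p[0],p[1],200],max_speed=200)
bot.move_ptp([163.5,525.2,231.3],[np.pi,0,2.84]); st('home')
cv2.imwrite("pics/t5.png",imaging.capture('top')); cv2.imwrite("pics/s5.png",imaging.capture('scene'))
im=cv2.imread("pics/t5.png")[190:335,130:290]; cv2.imwrite("pics/t5c.png",cv2.resize(im,None,fx=4,fy=4,interpolation=cv2.INTER_CUBIC))
```

```text
down False t21.19 [517.7 217.5  66.9] [ 3.14  -0.     1.526] F [1.  0.8 0.1] op 0.999
grip t21.85 [517.2 217.2  66.2] [ 3.142 -0.     1.525] F [-0.1 -0.2  3.1] op 0.132
slid True t23.24 [397.3 223.7  66.2] [ 3.138e+00 -2.000e-03  1.526e+00] F [ 1.3  0.5 -0.1] op 0.136
along -58.26267320182658
home t26.19 [164.3 524.5 230.9] [-3.141  0.     2.838] F [-0.4 -0.2 -1. ] op 1.002
```

View pics/t5c.png

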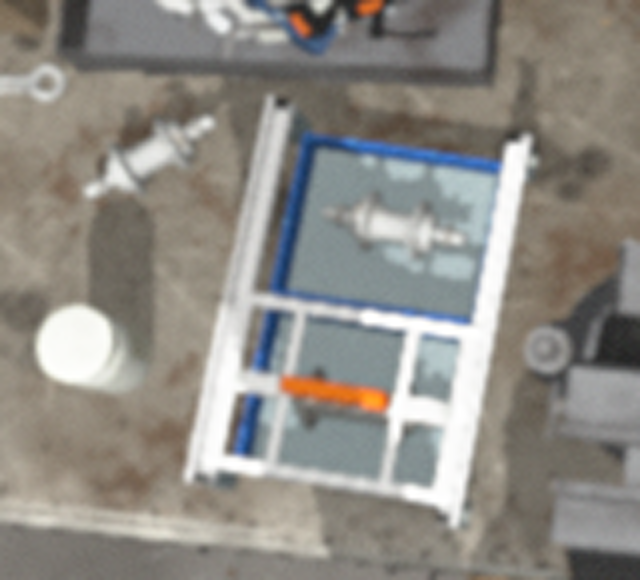

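View pics/t5.png

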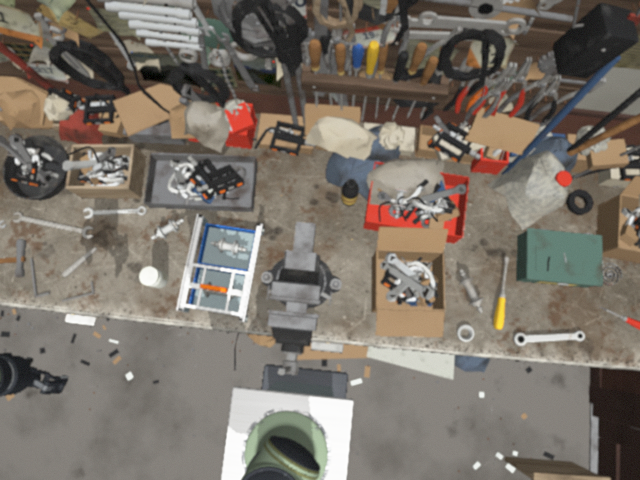

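The cover travelled 61.7 − (−58.3) = 120.0 mm between the stops, so it is fully over the near tray. The uncovered far tray hub spans about 36 px, or roughly 97 mm, which confirms it is a front hub. The left and right hubs, jar, bottle, screwdriver and ring look unmoved. I'm handing in.

Run:
```python
from h import *
P=px2w('top',[(130+325/4,190+213/4),(130+468/4,190+240/4)],21.5); print(np.linalg.norm(P[1]-P[0]))
bot.sign_off(); st()
```

```text
101.32969928372607
the job is handed in; nothing more can be done
the job is handed in; nothing more can be done
```

The job is done and handed in, at about 26 s of the 54 s allowed; no verdict is reported.

The far tray already held a short front hub, so I slid the cover to its far stop. I then picked the long rear hub from behind the vice and lowered it into the empty near tray. Floor contact came at TCP z = 4.9 mm, the same height as at the pick. I opened the jaws only part way to release it, then slid the cover back to the near stop.

My last checks:
- **Hub already in the box:** uncovered, it measured 101 mm long, which confirms it is a front hub.
- **Hub placed:** it lay flat in the near tray before I covered it. Afterwards it could be seen only partly, through the slats.
- **Cover:** it travelled 120.0 mm from stop to stop. My readings at the stops were +61.7 and −58.3 mm, not ±60, so my estimate of the box centre is about 1.7 mm off. The stops themselves set where the cover ends up.
- **Other things:** the surplus hubs and the bystanders look unmoved in the top picture, judged by eye only. I took a final scene picture but did not look at it.
- **Right-hand hub:** it measured about 119 mm in a poor view, so I took it as a rear hub because the left one was a front hub. It was not used.

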